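# Knock the vent peg of the juice cask home

## Robot

A 6-joint arm with a two-finger parallel gripper is mounted at the origin on the work surface. World frame = base frame: x ahead of the robot, y to its left, z up, the work surface at z = 0. Lengths are in m, angles in rad, forces in N, time in s.
With the tool pointing down it reaches from about 0.375 to 0.975 m from the base axis. Payload 3.8 kg.
Tool frame: the origin (TCP) lies at the centre of the arm's flange, where the gripper is bolted on; the fingertips stand 173 mm ahead of it and the grasp point (between the pads) lies 155 mm ahead of it (bot.tip_reach is the distance from the TCP to the fingertips, in m); z points along the fingers, y is the line along which they close (so a half turn about z gives the same grasp; the last joint's range is limited). The gripper opens to 85 mm and grips with 20 to 120 N. Pads are 22 mm wide; open, the fingers measure 114 mm over their backs; the gripper's body (76 mm by 85 mm) begins 54 mm behind the grasp point. The pads swing forward as they close: fully open they stand 13 mm farther back than shut.
Start: joints at [1.145, 0.264, 1.604, -0, 1.274, -0.037], TCP at [0.256, 0.625, 0.405] pointing down, gripper open.
Joint ranges: [-2.63, 2.63], [-0.94, 2.18], [0.31, 2.57], [-1.31, 4.45], [0, 2.66], [-2.55, 2.55]. Speed limits (rad/s): [2.57, 2.57, 3.14, 3.14, 3.14, 3.14].

## Interface

Orientations are given as a rotation vector (axis times angle).
In Python, from workcell import bot gives the robot as it stands.
- The arm moves only by the tool drive_tool, never from a script. Its arguments are lists of equal length, an entry for each row: "claw": the finger opening in mm, from 0 to 85.4; "slide": the shift along the world's x, y, z each as a share of 0.5 m, from -1 to 1, a list of three; "yaw": the turn about the world's z as a share of 180 degrees, from -1 to 1. A call has 1 to 8 rows; each row is the pose to reach, as a shift and turn from the pose commanded when the call began, turning the shorter way round; what a row does not reach only later rows make up. A row lasts 1/12 s, in which the tool goes at most 41.7 mm and 7.16 degrees, less where a joint would pass 70% of its speed; a pose out of reach is approached as far as the arm can. A call with a number of a shift or a turn outside -1 to 1 is refused whole. A call with a gripper value outside its range is refused whole. The fingers move at their own pace and stop on an object; "newtons" is the grip in N (left out, the last holds). Time passes only in rows, so rows that repeat a pose let the fingers close. It gives the time, the measured TCP pose, the force, the opening and the grip force at its end, in the units of the state.
- bot.read_state(): the state, without advancing time (a new reading comes with each control period).
- bot.read_camera(name): name is "scene" or "top" or "wrist"; returns a dict with "color" (400x640x3 uint8, red, green, blue), "depth" (400x640 float32, m along the optical axis (not along the pixel's ray), 0 where there is no reading), "mtx" (3x3 intrinsics, pixels), "eye" and "rotation" of the camera in the world. Camera axes: x right, y up, looking along -z (the intrinsics and any distortion apply to the point x, -y, -z); pixel columns grow to the right and rows downward; lengths in m; the calibration is good to about 2 mm. The wrist camera is an equidistant fisheye: a pixel r from the principal point sees the ray r / f radians off the axis. A picture is of the moment at which its call begins.
- bot.finish_job(): hands the job in; it is judged then, once.
The state is a dict: "time": time; "q": joint angles; "joint_vel": joint speeds; "joint_torque": joint torques, N m; "tool_pos": TCP position; "tcp_rot": TCP orientation; "wrist_force": force on the tool from outside, world axes, zero at the start; "torque": the same for the moment, N m; "width": opening from 0.0 (shut) to 1.0 (fully open); "grip_force": force on a finger pad.
Only numpy, scipy, OpenCV 4.12 (cv2) and the standard library are available. Lean on these libraries where they do the work, as an engineer would, in place of code of your own. Each camera call takes 0.05 s, during which the arm holds its last target. There are 200 camera calls.

## Task

Close the vent of the juice cask: pick up the wooden mallet by its handle and, keeping hold of it, knock the peg on top of the cask down with a brisk blow or two until its head sits on the steel collar. Use the mallet only: the arm and gripper must not touch the cask or its peg. Then stand the mallet back on its slate mat, upright on the same face as before and roughly in the middle, let go, and leave everything else on the counter undisturbed.

Things in the scene. Friction and masses are not known exactly. Their poses are not given: they have to be found in the camera images.
- cask: small oak juice cask, 200 mm long, 150 mm in diameter, lying level on a low cradle, fixed to the counter; origin on the counter under its middle, x along the cask's axis, its tap (reaching 135 mm from the origin, up to 100 mm high) at the -x end. Its highest line is 165 mm above the counter
- collar_top (a point): centre of the top of the steel collar (56 mm diameter) on top of the cask, in the middle of its length, 172 mm above the counter, in which the vent peg slides up and down
- peg (a joint): how far the vent peg has been driven down, in m: 0 = its head stands 30 mm clear of the collar, 0.03 = the underside of its head sits on the collar (fully home). It starts at 0 to 0.008. It needs about 7 to 10 N to move down (friction plus a light spring) and stays where it is driven
- peg_top (a point): centre of the flat top of the vent peg's round wooden head (38 mm diameter, 14 mm thick), on the vertical axis of the collar; 186 mm above the counter when fully home, up to 216 mm at the start. It moves with the peg
- mallet: wooden mallet, 0.3 kg, standing on the lower face of its head: an upright cylinder 64 mm in diameter, 90 mm tall, flat-ended. Straight level handle 20 mm wide, 24 mm tall, along the mallet's -x to 150 mm from the head's axis, centre line 45 mm above the lower face. Origin at the centre of the lower face, z up. It balances on that face when let go
- mallet_grip (a point): point on the centre line of the mallet's handle, 62 mm from the head's axis and 45 mm above the lower face: a good place to grip from above, fingers closing across the handle (mallet's y)
- slate: dark square slate mat, 150 x 150 mm, 8 mm thick, fixed on the counter, on which the mallet stands; origin at the centre of its underside
- jam_a: jam jar, 48 mm in diameter, 48 mm tall, origin at the centre of its underside, a bystander
- jam_b: jam jar like jam_a, a bystander
- jam_c: jam jar like jam_a, a bystander
- mug: white mug, 80 mm in diameter, 90 mm tall, origin under its centre, a bystander
- sugar: white bowl, 100 mm in diameter, 60 mm tall, origin under its centre, a bystander
- sign: small blank chalkboard sign on a white foot, 130 mm tall, 100 mm wide, origin under its foot, a bystander
- spoon: spoon lying on the counter, a bystander
There are look-alikes about, which are no part of the job. There is more than one size of the mallet; the one meant has the size given above.

How it is judged:
By the outcome, as a careful person would: the job done as asked, in the order asked, and still so for the second after the job is handed in, with the robot touching nothing.
It also fails if it takes over 53 s, if anything falls off the work surface, if the arm or the gripper's body presses on something with over 40 N, if the wrist force passes 120 N, or if a joint passes its speed limit or range.

## Working session

There is one attempt and no reset: what is moved stays moved. The work goes in short steps, Python scripts to look and compute and a tool call to move; the robot and the scene stay as the last step left them, time stands still between calls to the robot, and variables do not carry over. Pictures are saved under pics/ and viewed, at most 10 in all, crops included, and the job is handed in when it is done.

Besides the shell and the picture viewer there is one more tool, called after "Emit:" in YAML: its name, and indented under it one key for each argument. drive_tool: Moves the arm, as the interface text tells. Shift numbers are shares of 0.5 m and turn numbers shares of 180 degrees, none past 1 either way. Its arguments: {"type":"object","properties":{"claw":{"type":"array","items":{"type":"number"}},"slide":{"type":"array","items":{"type":"array","items":{"type":"number"}}},"yaw":{"type":"array","items":{"type":"number"}},"newtons":{"type":"number"}},"required":["claw","slide","yaw"]}

```bash
mkdir -p pics; ls
cat > h.py <<'E'
import numpy as np, cv2, pickle
from workcell import bot
def grab(n,f=None):
    c=bot.read_camera(n); pickle.dump(c,open(f'{f or n}.pkl','wb')); cv2.imwrite(f'pics/{f or n}.png',c['color'][:,:,::-1]); return c
def load(n): return pickle.load(open(n+'.pkl','rb'))
def cloud(c):
    "world point per pixel from depth (pinhole)"
    K=np.array(c['mtx']);v,u=np.mgrid[:400,:640];d=c['depth']
    p=np.stack([(u-K[0,2])/K[0,0]*d,-(v-K[1,2])/K[1,1]*d,-d],-1)
    return p@np.array(c['rotation']).T+np.array(c['eye'])
def ray(c,u,v):
    K=np.array(c['mtx']);r=np.array([(u-K[0,2])/K[0,0],-(v-K[1,2])/K[1,1],-1.])
    return np.array(c['eye']),np.array(c['rotation'])@r
def onplane(c,u,v,z):
    e,r=ray(c,u,v);return e+r*(z-e[2])/r[2]
E
python3 - <<'E'
from h import *
for n in('scene','top'):
    c=grab(n);print(n,c['mtx'],c['eye'],c['rotation'],[k for k in c], (c['depth']>0).mean())
s=bot.read_state();print(s)
E
```

```text
pics
scene [[465.38866121   0.         317.82923675]
 [  0.         465.38866121 190.76568934]
 [  0.           0.           1.        ]] [ 1.25474126 -0.45114902  1.14378511] [0.65670705 0.37869411 1.01077155] ['color', 'depth', 'mtx', 'eye', 'rotation'] 0.99586328125
top [[507.96049353   0.         319.87732475]
 [  0.         507.96049353 195.38383554]
 [  0.           0.           1.        ]] [0.33555583 0.01637466 1.64707225] [ 0.07107539 -0.09383407 -1.53799324] ['color', 'depth', 'mtx', 'eye', 'rotation'] 0.99575390625
{'time': 0.1, 'q': array([ 1.14510542e+00,  2.64672185e-01,  1.60526788e+00,  1.83263375e-05,
        1.27373942e+00, -3.68941990e-02]), 'joint_vel': array([ 0.00104879, -0.00403104, -0.00168963,  0.00164914, -0.00130919,
       -0.00053221]), 'joint_torque': array([-8.90015363e-04, -5.16714764e+01, -3.68585801e+01, -1.50679484e-04,
        6.31238072e-03, -2.21607991e-06]), 'tool_pos': array([0.25573614, 0.62432642, 0.40347353]), 'tcp_rot': array([-0.60679339, -3.08192852,  0.00318389]), 'wrist_force': array([-1.00182525, -0.81817398,  0.46825735]), 'torque': array([ 0.02728206, -0.01532778, -0.04032087]), 'grip_force': 0.0, 'width': 1.000097079260692}
```

View pics/scene.png

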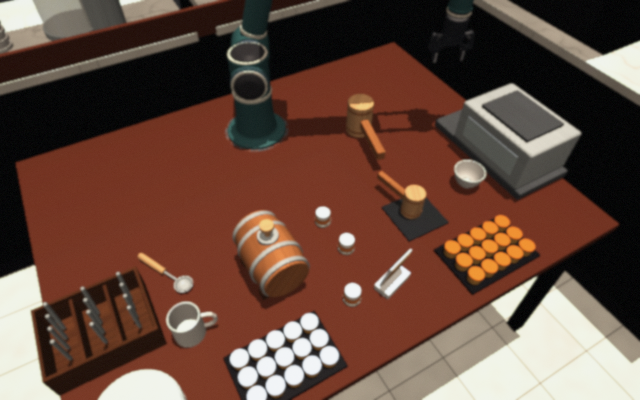

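View pics/top.png

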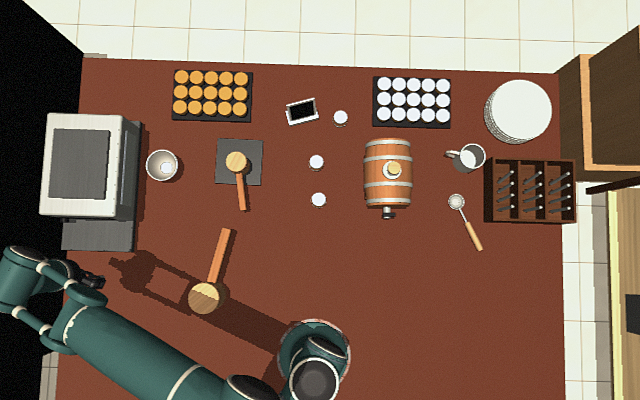

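The scene view shows the mallet on the slate at (412,200) with its handle going up-left, the cask at (270,255) and its peg at (266,230). In the top view, the mallet head is at (237,160) with its handle to (242,210), and the peg is at (393,168). The larger look-alike mallet is at (205,297), and the jars at (316,162), (318,199) and (340,117) lie between or beyond.

```bash
sed -i 's/^def onplane/def onplane/; s/return p@np.array(c\[.rotation.\]).T/return p@R(c).T/; s/np.array(c\[.rotation.\])@r/R(c)@r/' h.py; echo "def R(c): return cv2.Rodrigues(np.array(c['rotation'],float))[0]" >> h.py
python3 - <<'E'
from h import *
box={'top':dict(mal=(212,135,268,215),peg=(380,155,408,182),head=(222,146,252,176),cask=(355,130,420,225)),
'scene':dict(mal=(370,160,450,240),peg=(254,212,282,248),head=(396,180,430,222),cask=(225,200,315,300))}
for n in('top','scene'):
    c=load(n);P=cloud(c);b=box[n]
    def sel(k,z0,z1):
        x0,y0,x1,y1=b[k];m=np.zeros((400,640),bool);m[y0:y1,x0:x1]=1
        return m&(P[...,2]>z0)&(P[...,2]<z1)
    def circ(m):
        p=P[m]; (x,y),r=cv2.minEnclosingCircle(p[:,:2].astype(np.float32)); return m.sum(),p.mean(0).round(4),np.round([x,y,r,np.median(p[:,2])],4)
    print(n,'counter z',np.median(P[230:260,300:330,2]) if n=='top' else np.median(P[150:170,300:330,2]))
    print(' headtop',circ(sel('head',.085,.115)))
    print(' peg',circ(sel('peg',.197,.235)))
    m=sel('mal',.045,.078); hsv=cv2.cvtColor(c['color'],cv2.COLOR_RGB2HSV)
    p=P[m]; print(' handle z',len(p),np.median(p[:,2]) , p[:,:2].min(0),p[:,:2].max(0))
    pt=p[p[:,2]>.055];vx=cv2.fitLine(pt[:,:2].astype(np.float32),cv2.DIST_HUBER,0,.01,.01).ravel();print(' handle line',vx,np.degrees(np.arctan2(vx[1],vx[0])))
    m=sel('mal',.003,.014);rr=cv2.minAreaRect(P[m][:,:2].astype(np.float32));print(' slate',rr,np.median(P[m][:,2]))
    m=sel('cask',.15,.172);p=P[m];vx=cv2.fitLine(p[:,:2].astype(np.float32),cv2.DIST_HUBER,0,.01,.01).ravel();print(' cask line',vx,p[:,2].max())
P=cloud(load('top'))
for nm,(u,v) in dict(ja=(316,162),jb=(318,199),jc=(340,117),sign=(302,110),bowl=(162,165),mug=(470,157)).items(): print(nm,P[v,u].round(3))
E
```

```text
top counter z 0.00044199470562245047
 headtop (np.int64(337), array([0.5962, 0.259 , 0.0981]), array([0.597 , 0.2602, 0.0325, 0.0983]))
 peg (np.int64(140), array([ 0.5741, -0.2096,  0.2131]), array([ 0.5748, -0.2101,  0.0191,  0.2135]))
 handle z 295 0.06423348851658472 [0.44971368 0.22595194] [0.60940095 0.27432596]
 handle line [0.9956921  0.0927215  0.51349324 0.244401  ] 5.320192
 slate ((0.570635199546814, 0.259132981300354), (0.26169437170028687, 0.18032388389110565), 2.4994757175445557) 0.007241877361260474
 cask line [ 0.99948925  0.03195615  0.59098464 -0.20559807] 0.17196913436677685
scene counter z 0.0015597698695850593
 headtop (np.int64(323), array([0.6006, 0.2535, 0.0976]), array([0.5975, 0.2564, 0.0329, 0.0982]))
 peg (np.int64(174), array([ 0.5777, -0.2141,  0.2128]), array([ 0.5747, -0.2135,  0.0198,  0.2134]))
 handle z 421 0.06343764848069955 [0.44924761 0.22290775] [0.63019071 0.27639749]
 handle line [0.9982316  0.05944524 0.53931284 0.23958935] 3.4079704
 slate ((0.5489687919616699, 0.30184057354927063), (0.27101850509643555, 0.35558420419692993), 56.373722076416016) 0.006642327626168676
 cask line [ 0.9941321   0.10817305  0.5646065  -0.22278742] 0.17197636992179643
ja [0.611 0.011 0.051]
jb [0.493 0.001 0.05 ]
jc [ 0.763 -0.062  0.039]
sign [0.773 0.061 0.073]
bowl [0.591 0.508 0.017]
mug [ 0.652 -0.494  0.008]
```

Run:
```python
from h import *
for n,(x0,y0,x1,y1) in dict(top=(205,130,272,220),scene=(370,160,455,245)).items():
    c=load(n);P=cloud(c);m=np.zeros((400,640),bool);m[y0:y1,x0:x1]=1
    z=P[...,2]; hs=cv2.cvtColor(c['color'],cv2.COLOR_RGB2HSV)
    h=m&(z>.061)&(z<.069)&(P[...,0]<.56)
    p=P[h][:,:2].astype(np.float32); vx=cv2.fitLine(p,cv2.DIST_L2,0,.01,.01).ravel();vx*=np.sign(vx[0])
    print(n,'handle ang',np.degrees(np.arctan2(vx[1],vx[0])),'pt',vx[2:],'y at head',vx[3]+(.597-vx[2])*vx[1]/vx[0],cv2.minAreaRect(p))
    s=m&(hs[...,1]<90)&(hs[...,2]<110)&(z<.015)
    q=P[s][:,:2].astype(np.float32);print(' slate',len(q),cv2.minAreaRect(q),np.median(P[s][:,2]))
s=bot.read_state();T=cv2.Rodrigues(s['tcp_rot'])[0];print(T.round(3),np.degrees(np.arctan2(T[1,1],T[0,1])))
```

```text
top handle ang 9.273718 pt [0.50627947 0.24499986] y at head 0.2598132 ((0.5047504305839539, 0.24480845034122467), (0.11246674507856369, 0.020317893475294113), 9.491171836853027)
 slate 1365 ((0.6137233972549438, 0.26354238390922546), (0.14905498921871185, 0.15070238709449768), 89.42337036132812) 0.0081347162552603
scene handle ang 8.193158 pt [0.5052888  0.24069215] y at head 0.25389677 ((0.5036478042602539, 0.24209357798099518), (0.11079303920269012, 0.02341284416615963), 8.398345947265625)
 slate 1187 ((0.6131066083908081, 0.25986945629119873), (0.15150277316570282, 0.14965103566646576), 0.6472883820533752) 0.008822449797343257
[[-0.925  0.379 -0.001]
 [ 0.379  0.925 -0.002]
 [ 0.    -0.002 -1.   ]] 67.72328670935153
```

Emit:
drive_tool:
  claw: [85,85,85,85,85,85,85,85]
  slide:
    - [0.56,-0.754,-0.15]
    - [0.56,-0.754,-0.15]
    - [0.56,-0.754,-0.15]
    - [0.56,-0.754,-0.15]
    - [0.56,-0.754,-0.15]
    - [0.56,-0.754,-0.15]
    - [0.56,-0.754,-0.15]
    - [0.56,-0.754,-0.15]
  yaw: [0.174,0.174,0.174,0.174,0.174,0.174,0.174,0.174]

```text
time: 0.77
tool_pos: [0.4516, 0.36, 0.3518]
tcp_rot: [0.248, -3.131, 0.001]
wrist_force: [0.9, 0.4, -0.0]
width: 0.996
grip_force: 0.0
```

Emit:
drive_tool:
  claw: [85,85]
  slide:
    - [0,0,0]
    - [0,0,0]
  yaw: [0,0]

```text
time: 0.93
tool_pos: [0.4519, 0.3598, 0.3514]
tcp_rot: [0.241, -3.131, 0.002]
wrist_force: [-0.9, -0.5, -0.0]
width: 0.996
grip_force: 0.0
```

Emit:
drive_tool:
  claw: [85,85,85,85,85,85]
  slide:
    - [0.168,-0.224,-0.12]
    - [0.168,-0.224,-0.12]
    - [0.168,-0.224,-0.12]
    - [0.168,-0.224,-0.12]
    - [0.168,-0.224,-0.12]
    - [0.168,-0.224,-0.12]
  yaw: [0,0,0,0,0,0]

```text
time: 1.43
tool_pos: [0.5348, 0.2501, 0.2914]
tcp_rot: [0.245, -3.13, -0.0]
wrist_force: [-0.4, -0.1, 0.5]
width: 0.997
grip_force: 0.0
```

Run:
```python
from h import *
c=grab('wrist','w1');print(c['mtx'],c['eye'],c['rotation']);s=bot.read_state();print(s['tool_pos'],s['tcp_rot'])
```

```text
[[309.70691629   0.         321.55184723]
 [  0.         309.70691629 200.49605862]
 [  0.           0.           1.        ]] [0.46527581 0.2397096  0.26103071] [-0.20418439 -0.23948307  1.7147154 ]
[0.5346496  0.25091213 0.29225496] [ 2.47615801e-01 -3.13086953e+00 -9.96735863e-04]
```

View pics/w1.png

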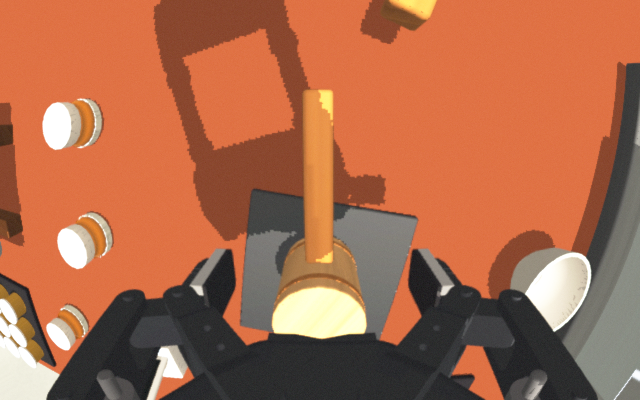

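The wrist view shows the handle (column 319) centred between the fingers (233 and 412) and aligned with the tool. I'll go down and grip.

Emit:
drive_tool:
  claw: [85,85,85,85,85,85]
  slide:
    - [0.002,-0.003,-0.06]
    - [0.002,-0.003,-0.11]
    - [0.002,-0.003,-0.15]
    - [0.002,-0.003,-0.162]
    - [0.002,-0.003,-0.162]
    - [0.002,-0.003,-0.162]
  yaw: [0,0,0,0,0,0]

```text
time: 1.98
tool_pos: [0.5359, 0.2498, 0.2124]
tcp_rot: [-0.25, 3.131, 0.001]
wrist_force: [0.0, -0.4, 0.4]
width: 0.998
grip_force: 0.0
```

Emit:
drive_tool:
  claw: [40,30,20,10,10,10,10,10]
  slide:
    - [0,0,0]
    - [0,0,0]
    - [0,0,0]
    - [0,0,0]
    - [0,0,0]
    - [0,0,0]
    - [0,0,0]
    - [0,0,0]
  yaw: [0,0,0,0,0,0,0,0]
  newtons: 100

```text
time: 2.65
tool_pos: [0.5362, 0.2484, 0.2122]
tcp_rot: [-0.247, 3.131, 0.0]
wrist_force: [-2.3, -1.1, 6.5]
width: 0.213
grip_force: 97.6
```

Emit:
drive_tool:
  claw: [10,10,10,10,10,10,10,10]
  slide:
    - [0,0,0.02]
    - [0,0,0.07]
    - [0,0,0.14]
    - [0,0,0.21]
    - [0,0,0.28]
    - [0,0,0.35]
    - [0,0,0.42]
    - [0,0,0.48]
  yaw: [0,0,0,0,0,0,0,0]
  newtons: 120

```text
time: 3.32
tool_pos: [0.5356, 0.2482, 0.4538]
tcp_rot: [-0.247, 3.131, 0.0]
wrist_force: [0.0, -0.3, -2.1]
width: 0.211
grip_force: 117.4
```

Emit:
drive_tool:
  claw: [10,10,10,10]
  slide:
    - [0,0,0]
    - [0,0,0]
    - [0,0,0]
    - [0,0,0]
  yaw: [0,0,0,0]

```text
time: 3.65
tool_pos: [0.5353, 0.2481, 0.4485]
tcp_rot: [0.247, -3.127, 0.002]
wrist_force: [-0.3, -0.1, -3.1]
width: 0.212
grip_force: 117.4
```

Run:
```python
from h import *
s=bot.read_state();print(s['tool_pos'],s['tcp_rot'],s['wrist_force'],s['torque'],s['width'])
c=grab('scene','s2');P=cloud(c)
g=grab('wrist','w2')
v=np.vstack
cv2.imwrite('pics/c2.png',v([c['color'][100:300,:,::-1],g['color'][100:400,:,::-1]]))
```

```text
[0.53528735 0.24810372 0.44845686] [ 2.47217411e-01 -3.12703541e+00  2.37952587e-03] [-0.33998775 -0.09602788 -3.07336257] [ 0.00815172  0.13113083 -0.04659355] 0.21160694876932684
```

View pics/c2.png

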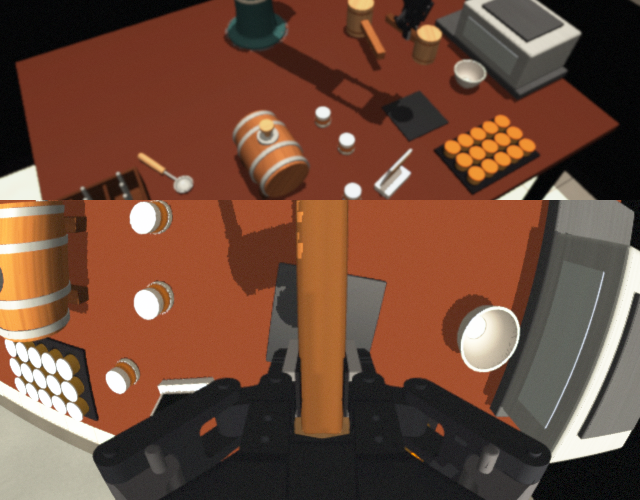

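Emit:
drive_tool:
  claw: [10,10,10,10,10,10,10,10]
  slide:
    - [-0.003,-0.05,0.01]
    - [-0.006,-0.12,0.02]
    - [-0.01,-0.2,0.02]
    - [-0.013,-0.28,0.02]
    - [-0.016,-0.36,0.02]
    - [-0.02,-0.43,0.02]
    - [-0.022,-0.48,0.02]
    - [-0.023,-0.5,0.02]
  yaw: [0,0,0,0,0,0,0,0]

```text
time: 4.42
tool_pos: [0.5239, -0.0047, 0.4599]
tcp_rot: [0.243, -3.129, 0.002]
wrist_force: [-1.1, 0.3, -2.7]
width: 0.209
grip_force: 117.8
```

Emit:
drive_tool:
  claw: [10,10,10,10,10,10,10,10]
  slide:
    - [-0.003,-0.05,0]
    - [-0.006,-0.12,0]
    - [-0.01,-0.2,0]
    - [-0.013,-0.28,0]
    - [-0.016,-0.36,0]
    - [-0.02,-0.42,0]
    - [-0.02,-0.44,0]
    - [-0.02,-0.44,0]
  yaw: [0,0,0,0,0,0,0,0]

```text
time: 5.08
tool_pos: [0.5144, -0.2236, 0.46]
tcp_rot: [0.242, -3.13, -0.001]
wrist_force: [-0.5, 0.5, -2.6]
width: 0.213
grip_force: 118.0
```

Emit:
drive_tool:
  claw: [10,10,10,10]
  slide:
    - [0,0,0]
    - [0,0,0]
    - [0,0,0]
    - [0,0,0]
  yaw: [0,0,0,0]

```text
time: 5.42
tool_pos: [0.5148, -0.2202, 0.4614]
tcp_rot: [-0.251, 3.132, 0.001]
wrist_force: [0.3, 0.4, -3.2]
width: 0.213
grip_force: 118.0
```

Run:
```python
from h import *
s=bot.read_state();print(s['tool_pos'],s['tcp_rot'],s['wrist_force'],s['torque'],s['width'])
c=grab('scene','s3');P=cloud(c);t=grab('top','t3');Q=cloud(t)
for X in(P,Q):
    m=(X[...,0]>.53)&(X[...,0]<.65)&(abs(X[...,1]+.21)<.07)&(X[...,2]>.3)&(X[...,2]<.36)
    p=X[m]; 
    if len(p)>20: print(len(p),p.mean(0),cv2.minEnclosingCircle(p[:,:2].astype(np.float32)),np.median(p[:,2]))
a=cv2.resize(c['color'][120:320,170:400],(690,600));cv2.imwrite('pics/c3.png',a[:,:,::-1])
```

```text
[ 0.51476957 -0.2201832   0.4613796 ] [-2.50734717e-01  3.13154698e+00  6.04834757e-04] [ 0.26319028  0.40726164 -3.19672835] [-0.03644409  0.15443474  0.00127312] 0.2134517185385157
844 [ 0.58374022 -0.21659385  0.33760943] ((0.566114068031311, -0.22753804922103882), 0.05174190551042557) 0.345944332435644
193 [ 0.5759368  -0.18754988  0.34065877] ((0.5779540538787842, -0.19962374866008759), 0.03018694743514061) 0.3460221994607964
```

View pics/c3.png

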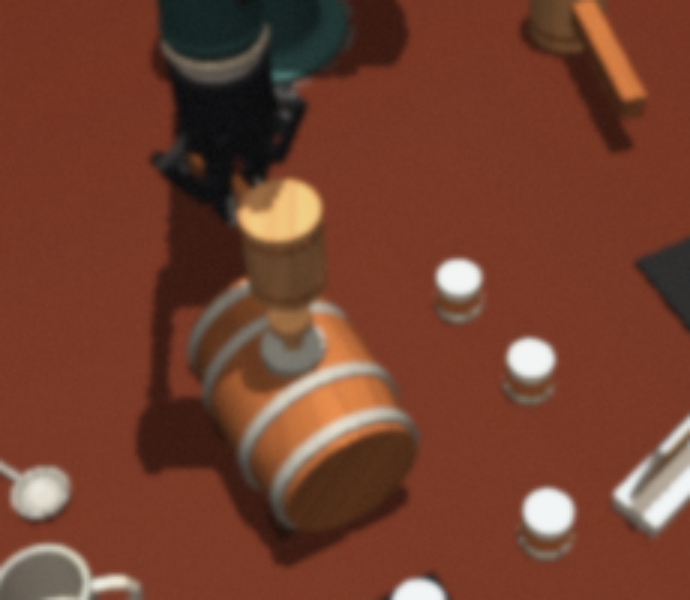

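Emit:
drive_tool:
  claw: [10,10,10,10,10]
  slide:
    - [0,0,-0.05]
    - [0,0,-0.12]
    - [0,0,-0.12]
    - [0,0,-0.05]
    - [0,0,0]
  yaw: [0,0,0,0,0]

```text
time: 5.93
tool_pos: [0.514, -0.2208, 0.4611]
tcp_rot: [0.248, -3.127, -0.004]
wrist_force: [1.3, -0.2, -0.9]
width: 0.209
grip_force: 118.1
```

Emit:
drive_tool:
  claw: [10,10,10,10]
  slide:
    - [0,0,0]
    - [0,0,0]
    - [0,0,0]
    - [0,0,0]
  yaw: [0,0,0,0]

```text
time: 6.27
tool_pos: [0.5141, -0.2212, 0.46]
tcp_rot: [0.248, -3.129, -0.002]
wrist_force: [-0.1, -0.1, -1.9]
width: 0.209
grip_force: 118.4
```

```bash
cat > chk.py <<'E'
from h import *
import sys
s=bot.read_state();print(s['tool_pos'],s['tcp_rot'],s['wrist_force'],s['torque'],s['width'])
c=grab('scene',sys.argv[1]);P=cloud(c);
m=(P[...,0]>.53)&(P[...,0]<.66)&(abs(P[...,1]+.21)<.07)&(P[...,2]>.335)&(P[...,2]<.36)
hsv=cv2.cvtColor(c['color'],cv2.COLOR_RGB2HSV); m&=(hsv[...,2]>130)
p=P[m];A=np.c_[p[:,:2]-p[:,:2].mean(0),np.ones(len(p))];k=np.linalg.lstsq(A,p[:,2],rcond=None)[0];print('mallet top',len(p),p.mean(0).round(4),'slope deg',np.degrees(k[:2]),k[2])
# peg: points near its axis beneath the mallet
m=(np.hypot(P[...,0]-.575,P[...,1]+.212)<.022)&(P[...,2]>.176)&(P[...,2]<.225)
p=P[m];print('peg max z',len(p),np.percentile(p[:,2],[5,50,90,98,100]).round(4))
a=cv2.resize(c['color'][140:290,200:330],(520,600),interpolation=cv2.INTER_CUBIC);cv2.imwrite('pics/%s_c.png'%sys.argv[1],a[:,:,::-1])
E
python3 chk.py s4
```

```text
[ 0.51405953 -0.22118107  0.4600115 ] [ 2.47875510e-01 -3.12940080e+00 -2.18611414e-03] [-0.05031102 -0.13798647 -1.92039845] [ 0.02748112  0.16376478 -0.0217749 ] 0.20867718725706982
mallet top 468 [ 0.5786 -0.2121  0.3457] slope deg [-1.65952281 -0.14006989] 0.34567593804912256
peg max z 167 [0.1837 0.192  0.1945 0.1957 0.1973]
```

View pics/s4_c.png

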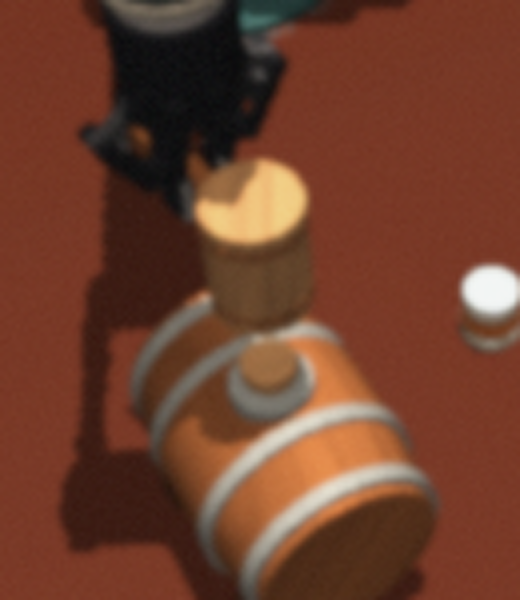

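The mallet is still level in the gripper, and the peg is down to about 0.193 m (home is 0.186 m). I'll strike again.

Emit:
drive_tool:
  claw: [10,10,10,10,10,10]
  slide:
    - [0,0,-0.06]
    - [0,0,-0.142]
    - [0,0,-0.142]
    - [0,0,-0.1]
    - [0,0,-0.04]
    - [0,0,0]
  yaw: [0,0,0,0,0,0]

```text
time: 6.82
tool_pos: [0.5143, -0.2215, 0.4613]
tcp_rot: [0.247, -3.13, -0.002]
wrist_force: [1.1, -0.7, -0.9]
width: 0.21
grip_force: 124.0
```

Emit:
drive_tool:
  claw: [10,10,10,10]
  slide:
    - [0,0,0]
    - [0,0,0]
    - [0,0,0]
    - [0,0,0]
  yaw: [0,0,0,0]

```text
time: 7.15
tool_pos: [0.5139, -0.2212, 0.4585]
tcp_rot: [0.247, -3.128, -0.004]
wrist_force: [-0.4, 0.7, -2.4]
width: 0.211
grip_force: 124.1
```

```bash
python3 chk.py s5
```

```text
[ 0.51389367 -0.22124992  0.45853137] [ 0.24743744 -3.12774615 -0.003736  ] [-0.4425018   0.68025304 -2.38028081] [-0.02266359  0.12508724 -0.01404334] 0.2106220968865351
mallet top 425 [ 0.5743 -0.2127  0.3528] slope deg [3.30594874 0.48363495] 0.35277203539322377
peg max z 168 [0.1773 0.1861 0.1884 0.1903 0.1907]
```

View pics/s5_c.png

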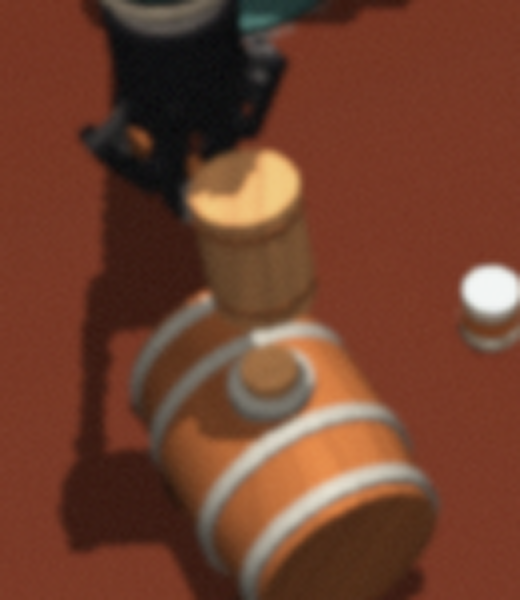

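The peg looks home or nearly so, and the mallet has tilted a few degrees in the gripper. I'll move the mallet aside and measure the peg from both views.

Emit:
drive_tool:
  claw: [10,10,10,10,10,10]
  slide:
    - [0,0.05,0.01]
    - [0,0.12,0.02]
    - [0,0.2,0.02]
    - [0,0.26,0.02]
    - [0,0.3,0.02]
    - [0,0.3,0.02]
  yaw: [0,0,0,0,0,0]

```text
time: 7.7
tool_pos: [0.514, -0.0681, 0.4698]
tcp_rot: [0.253, -3.129, -0.005]
wrist_force: [-0.2, -0.0, -2.0]
width: 0.206
grip_force: 123.9
```

Run:
```python
from h import *
grab('scene','s6');grab('top','t6')
s=bot.read_state();print(s['tool_pos'],s['wrist_force'])
for n0,n1,n2 in(('scene','s5','s6'),('top','t3','t6')):
  for n in(n0,n2):
    P=cloud(load(n)); r=np.hypot(P[...,0]-.575,P[...,1]+.212); z=P[...,2]
    a=z[(r<.014)&(z>.17)];b=z[(r>.0225)&(r<.0265)&(z>.165)&(z<.18)]
    print(n,'peg',len(a),np.median(a).round(4),'collar',len(b),np.median(b).round(4))
P=cloud(load('s6'));y=s['tool_pos'][1]+.0097;x=s['tool_pos'][0]+.061;hs=cv2.cvtColor(load('s6')['color'],cv2.COLOR_RGB2HSV)
m=(np.hypot(P[...,0]-x,P[...,1]-y)<.024)&(P[...,2]>.33)&(hs[...,2]>130)
p=P[m];A=np.c_[p[:,:2]-[x,y],np.ones(len(p))];k=np.linalg.lstsq(A,p[:,2],rcond=None)[0];print('mallet',len(p),np.degrees(np.arctan(k[:2])),k[2],(p[:,2]-A@k).std())
```

```text
[ 0.51424765 -0.07081139  0.47007028] [ 0.78327415 -0.47966661 -2.56709621]
scene peg 136 0.2125 collar 57 0.1722
s6 peg 80 0.1867 collar 68 0.1725
top peg 76 0.2137 collar 50 0.1725
t6 peg 56 0.1865 collar 42 0.1721
mallet 209 [5.97525444 1.12561788] 0.36494955181757077 0.0014078472049706967
```

The peg is home: its top reads 0.1866 m and 0.1865 m against a collar at 0.1723 m, so the head's 14 mm thickness fits. Now the mallet goes back.

Emit:
drive_tool:
  claw: [10,10,10,10,10,10,10,10]
  slide:
    - [0.005,0.04,0]
    - [0.01,0.1,0]
    - [0.02,0.17,0]
    - [0.03,0.24,0]
    - [0.035,0.31,0]
    - [0.04,0.37,0]
    - [0.045,0.42,0]
    - [0.05,0.46,0]
  yaw: [0,0,0,0,0,0,0,0]

```text
time: 8.47
tool_pos: [0.5399, 0.1593, 0.4704]
tcp_rot: [0.247, -3.13, 0.0]
wrist_force: [1.0, -0.3, -2.5]
width: 0.208
grip_force: 124.0
```

Emit:
drive_tool:
  claw: [10,10,10,10,10,10,10,10]
  slide:
    - [0.005,0.06,-0.02]
    - [0.01,0.12,-0.07]
    - [0.017,0.16,-0.14]
    - [0.017,0.184,-0.21]
    - [0.017,0.184,-0.27]
    - [0.017,0.184,-0.32]
    - [0.017,0.184,-0.36]
    - [0.017,0.184,-0.38]
  yaw: [0,0,0,0,0,0,0,0]

```text
time: 9.13
tool_pos: [0.547, 0.2488, 0.2766]
tcp_rot: [0.245, -3.125, 0.004]
wrist_force: [-0.4, -0.9, -2.7]
width: 0.209
grip_force: 123.9
```

Emit:
drive_tool:
  claw: [10,10,10]
  slide:
    - [0,0,0]
    - [0,0,0]
    - [0,0,0]
  yaw: [0,0,0]

```text
time: 9.38
tool_pos: [0.5492, 0.2502, 0.2831]
tcp_rot: [-0.246, 3.129, 0.001]
wrist_force: [0.7, -0.1, -2.4]
width: 0.211
grip_force: 123.9
```

Run:
```python
from h import *
s=bot.read_state();print(s['tool_pos'],s['wrist_force'])
for n in('scene','top'):
    c=grab(n,n+'7');P=cloud(c);x,y=s['tool_pos'][0]+.061,s['tool_pos'][1]+.0097;hs=cv2.cvtColor(c['color'],cv2.COLOR_RGB2HSV)
    m=(np.hypot(P[...,0]-x,P[...,1]-y)<.035)&(P[...,2]>.125)&(P[...,2]<.19)&(hs[...,2]>130)
    p=P[m];A=np.c_[p[:,:2]-[x,y],np.ones(len(p))];k=np.linalg.lstsq(A,p[:,2],rcond=None)[0];print('mallet',len(p),p.mean(0),np.degrees(np.arctan(k[:2])),k[2],(p[:,2]-A@k).std())
c=load('scene7');a=cv2.resize(c['color'][120:270,340:480],(560,600),interpolation=cv2.INTER_CUBIC);cv2.imwrite('pics/c7.png',a[:,:,::-1])
```

```text
[0.54915385 0.25023582 0.28305711] [ 0.72310131 -0.07426521 -2.43245248]
mallet 283 [0.60882554 0.25693843 0.17761109] [3.9736519  0.45453085] 0.17772714069374115 0.0025005941730017493
mallet 0 [nan nan nan] [0. 0.] 0.0 nan<stdin>:6: RuntimeWarning: Mean of empty slice.
  ret = um.true_divide(
  ret = _var(a, axis=axis, dtype=dtype, out=out, ddof=ddof,
  arrmean = um.true_divide(arrmean, div, out=arrmean,
  ret = ret.dtype.type(ret / rcount)
```

View pics/c7.png

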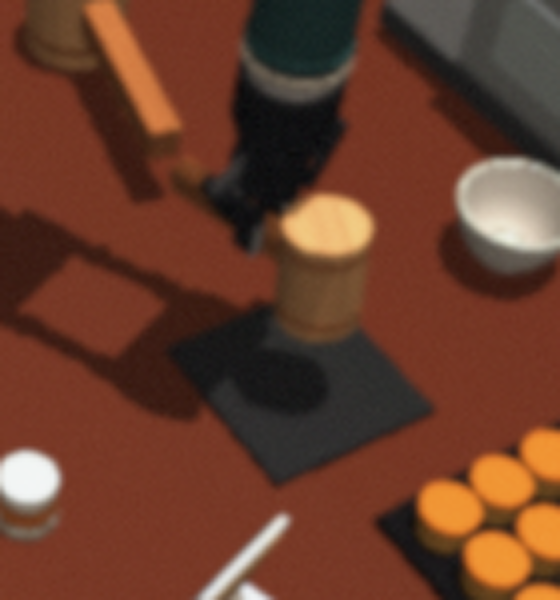

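Emit:
drive_tool:
  claw: [10,10,10,10,10,10,10,10]
  slide:
    - [0,0.002,-0.04]
    - [0,0.002,-0.08]
    - [0,0.002,-0.11]
    - [0,0.002,-0.125]
    - [0,0.002,-0.134]
    - [0,0.002,-0.138]
    - [0,0.002,-0.138]
    - [0,0.002,-0.138]
  yaw: [0,0,0,0,0,0,0,0]

```text
time: 10.15
tool_pos: [0.5487, 0.2517, 0.2137]
tcp_rot: [-0.248, 3.13, 0.001]
wrist_force: [1.0, 0.7, -2.6]
width: 0.211
grip_force: 124.0
```

Emit:
drive_tool:
  claw: [10,10,10,10]
  slide:
    - [0,0,-0.003]
    - [0,0,-0.006]
    - [0,0,-0.006]
    - [0,0,-0.006]
  yaw: [0,0,0,0]

```text
time: 10.48
tool_pos: [0.548, 0.2514, 0.2096]
tcp_rot: [-0.248, 3.132, 0.0]
wrist_force: [0.6, 1.3, -2.4]
width: 0.214
grip_force: 124.0
```

Emit:
drive_tool:
  claw: [10,10,10]
  slide:
    - [0,0,-0.003]
    - [0,0,-0.003]
    - [0,0,-0.003]
  yaw: [0,0,0]

```text
time: 10.73
tool_pos: [0.5479, 0.2514, 0.2078]
tcp_rot: [0.248, -3.131, 0.0]
wrist_force: [0.4, -0.5, -2.3]
width: 0.206
grip_force: 124.0
```

Emit:
drive_tool:
  claw: [10,10,10]
  slide:
    - [0,0,-0.003]
    - [0,0,-0.003]
    - [0,0,-0.003]
  yaw: [0,0,0]

```text
time: 10.98
tool_pos: [0.5481, 0.2515, 0.2071]
tcp_rot: [-0.248, 3.132, 0.0]
wrist_force: [-3.5, -1.3, 4.4]
width: 0.208
grip_force: 125.1
```

Contact. I'll ease the grip and open.

Emit:
drive_tool:
  claw: [10,10,22,24,28,34,40,40]
  slide:
    - [0,0,0]
    - [0,0,0]
    - [0,0,0]
    - [0,0,0]
    - [0,0,0]
    - [0,0,0]
    - [0,0,0]
    - [0,0,0]
  yaw: [0,0,0,0,0,0,0,0]
  newtons: 20

```text
time: 11.65
tool_pos: [0.5481, 0.2514, 0.2063]
tcp_rot: [-0.248, 3.132, 0.0]
wrist_force: [0.3, -0.1, -0.7]
width: 0.47
grip_force: 0.0
```

Emit:
drive_tool:
  claw: [60,85,85,85,85]
  slide:
    - [0,0,0]
    - [0,0,0]
    - [0,0,0]
    - [0,0,0]
    - [0,0,0]
  yaw: [0,0,0,0,0]

```text
time: 12.07
tool_pos: [0.548, 0.2514, 0.2064]
tcp_rot: [-0.248, 3.132, -0.0]
wrist_force: [1.3, 0.4, 0.1]
width: 0.991
grip_force: 0.0
```

Emit:
drive_tool:
  claw: [85,85,85,85,85,85,85,85]
  slide:
    - [0,0,0.02]
    - [0,0,0.06]
    - [0,0,0.12]
    - [0,0,0.18]
    - [0,0,0.24]
    - [-0.06,0,0.3]
    - [-0.12,0,0.34]
    - [-0.16,0,0.34]
  yaw: [0,0,0,0,0,0,0,0]

```text
time: 12.73
tool_pos: [0.4679, 0.252, 0.3831]
tcp_rot: [-0.247, 3.123, 0.006]
wrist_force: [1.2, 0.7, -0.2]
width: 0.996
grip_force: 0.0
```

Run:
```python
from h import *
s=bot.read_state();print(s['time'],s['tool_pos'],s['wrist_force'],s['joint_vel'].round(2))
for n in('scene','top'):
    c=grab(n,n+'8');P=cloud(c);hs=cv2.cvtColor(c['color'],cv2.COLOR_RGB2HSV)
    m=(np.hypot(P[...,0]-.613,P[...,1]-.26)<.06)&(P[...,2]>.085)&(P[...,2]<.12)
    p=P[m]; print(n,len(p),cv2.minEnclosingCircle(p[:,:2].astype(np.float32)),np.median(p[:,2]),np.percentile(p[:,2],[5,95]))
    r=np.hypot(P[...,0]-.575,P[...,1]+.212);z=P[...,2];print(' peg',np.median(z[(r<.014)&(z>.17)]))
a=load('scene8')['color'];cv2.imwrite('pics/c8.png',a[:,:,::-1])
```

```text
12.7333 [0.46790809 0.25201931 0.38310494] [ 1.15688696  0.68186925 -0.22117048] [ 0.19 -0.37  0.46 -0.01 -0.08  0.18]
scene 328 ((0.6144646406173706, 0.25905662775039673), 0.033172447234392166) 0.09834144934026523 [0.08855718 0.10251965]
 peg 0.18688411680339556
top 342 ((0.6138858199119568, 0.26335805654525757), 0.03244898095726967) 0.0979863561417671 [0.09215079 0.10415112]
 peg 0.18612527377675514
```

View pics/c8.png

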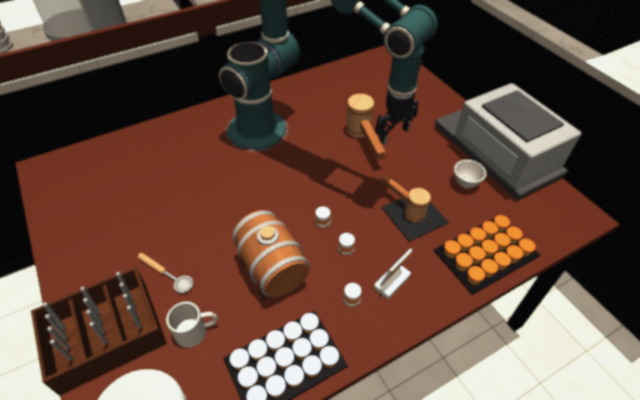

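The mallet stands upright at the middle of the slate at (418,205), the peg is home at (267,234), and nothing else has moved. I'll let the arm settle and hand in.

Emit:
drive_tool:
  claw: [85,85,85,85]
  slide:
    - [0,0,0]
    - [0,0,0]
    - [0,0,0]
    - [0,0,0]
  yaw: [0,0,0,0]

```text
time: 13.17
tool_pos: [0.4687, 0.2513, 0.3756]
tcp_rot: [0.247, -3.131, 0.001]
wrist_force: [-0.2, 0.0, -0.0]
width: 0.997
grip_force: 0.0
```

```bash
python3 -c "
from workcell import bot
print(bot.finish_job())"
```

```text
the job is handed in; nothing more can be done
None
```

Job handed in: two mallet blows drove the peg home (its top measures about 0.1865 m against 0.186 m), the mallet stands upright within about 3 mm of the slate's centre, and nothing else on the counter appears to have moved.

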